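# Load a cup on the ware tray and push it up the drying ramp to the stop

### The job

Stand the smaller cup upright inside the wooden ware tray at the bottom of the ramp and let go of it. Then push the tray up the ramp by its back board, sliding it without lifting it, until it rests pressed against the sprung stop plate at the top, and leave it there with the cup still standing in it. Be gentle with the stop (never ram it: keep well below 15 N on it), and leave the taller cup alone.

Things in the scene. Friction and masses are not known exactly. Their poses are not given: they have to be found in the camera images.
- ramp: Fixed plywood ramp with side rails, 380 long x 176 wide, sloping up by 0.12 rad. Origin on the table under the middle of the deck, whose top is there 46 mm above the table; x points uphill but level, z up. The rails stand 14 mm above the deck, 148 mm apart: the tray has 9 mm of play on each side.
- stop: Fixed wooden cross bar (176 wide, 46 high) at the ramp's top, carrying the stop plate on a screw. Origin on the deck, on the centre line, at the bar's downhill face; x uphill along the deck, z square to the deck. The plate's face stands 27 to 65 mm downhill (-x) of this origin; the screw is set differently each time and is not measured.
- tray: Loose wooden ware tray, 150 long x 130 wide, 0.56 to 0.9 kg, low on the ramp between the rails. Origin amid its underside; x to its front (uphill), z square to its floor. Rims 6 thick, 18 high; back board (downhill end) 10 thick, 40 high; floor 8 thick. Friction holds it where it is left, even against the pressed plate. Sliding it up takes about 4 to 9 N, different each time.
- tray_back (a point): Middle of the outer (downhill) face of the tray's back board, 25 mm above the tray's underside: where to push. Same axes as the tray.
- tray_floor (a point): Middle of the tray's floor, on its upper face (8 mm above the underside): where the cup is to stand.
- small_cup_center (a point): Centre, half-way up (30 mm above its foot), of the smaller cup: round open cup, 62 mm diameter, 60 mm high, 0.11 kg, standing on the table to the right of the ramp. Can be gripped round the outside.
- small_cup: The same smaller cup; origin at the centre of its foot, z its upright axis.
- tall_cup_center (a point): Centre, half-way up (40 mm above its foot), of the taller cup: 72 mm diameter, 80 mm high, also standing to the right of the ramp; the two cups' places may be swapped. To be left alone.
- stop_hub (a point): Point on the bar's downhill face, 26 mm above the deck, where the screw passes. The rubber-faced stop plate on the screw (96 wide, from 9 to 39 mm above the deck) is sprung: it starts to give at 1.6 N, takes 0.8 N more per mm, and is hard against its end after 6 mm (6.4 N).
Mind the look-alikes: they are no part of the job. What is shaped like the small_cup but turquoise or yellow is not meant.

How it is judged:
On the way, in this order (a step that is already met when the one before it is completed fails the run):
1. the smaller cup stands upright in the tray, let go, with the tray still clear of the stop (z of small_cup_center in the frame of tray below 0.043 m and x of small_cup_center in the frame of tray between -0.045 and 0.045 m and y of small_cup_center in the frame of tray between -0.04 and 0.04 m and angle between small_cup's own z axis and vertical below 0.25 rad and contact force between the fingers and small_cup below 0.1 N and contact force between tray and stop below 0.1 N), for 0.2 s.
2. the tray is pushed against the stop plate (contact force between tray and stop above 0.5 N), for 0.2 s.
At the end, for the whole second after the job is handed in: The tray lies flat on the ramp (within 0.06 rad and 6 mm of the deck), at rest, its front pressing on the stop plate with more than 0.5 N; the smaller cup stands in it, upright within 0.25 rad, its axis within 45 mm (lengthwise) and 40 mm (crosswise) of the tray's middle, released and at rest (contact force between tray and stop above 0.5 N and z of small_cup_center in the frame of tray below 0.043 m and x of small_cup_center in the frame of tray between -0.045 and 0.045 m and y of small_cup_center in the frame of tray between -0.04 and 0.04 m and angle between small_cup's own z axis and vertical below 0.25 rad and angle between the z axis of tray and the z axis of stop, either way round below 0.06 rad and z of tray_floor in the frame of stop below 0.014 m and linear speed of each of tray, small_cup below 0.01 m/s); the robot touches nothing.
It fails at once if the tray is rammed into the stop (more than 15 N between them) (contact force between tray and stop above 15 N).
It fails at once if the smaller cup is tipped over (more than 0.6 rad) (angle between small_cup's own z axis and vertical above 0.6 rad).
It fails at once if the tray is lifted off the ramp (its floor rises over 30 mm above the deck) (z of tray_floor in the frame of stop above 0.038 m).
It fails at once if the taller cup is shoved by more than 20 mm (distance of tall_cup_center from where it was at the start of the episode above 0.02 m).
It also fails if it takes over 72 s, if anything falls off the work surface, if the arm or the gripper's body presses on something with over 40 N, if the wrist force passes 120 N, or if a joint passes its speed limit or range.

### The arm

A 6-joint arm with a two-finger parallel gripper is mounted at the origin on the work surface; the furniture and walls round the work are solid. World frame = base frame: x ahead of the robot, y to its left, z up, the work surface at z = 0. Lengths are in m, angles in rad, forces in N, time in s.
With the tool pointing down it reaches from about 0.35 to 0.85 m from the base axis. Payload 8.1 kg.
Tool frame: the origin (TCP) lies between the finger pads; the fingertips stand 8 mm ahead of it and the grasp point (between the pads) lies 11 mm behind it (robot.tip_reach is the y of the fingertips in the tool frame, in m); y points along the fingers, z is the direction in which the jaws open and shut, and the axes are right-handed (so a half turn about y gives the same grasp; the last joint's range is limited). The gripper opens to 93 mm and grips with 3 to 60 N. Pads are 15 mm wide; open, the fingers measure 128 mm over their backs; the gripper's body (75 mm by 188 mm) begins 65 mm behind the grasp point.
Start: joints at [-1.372, 0.13, 1.488, -0, 1.523, -0.085], TCP at [0.168, -0.576, 0.227] pointing down, gripper open.
Joint ranges: [-2.96, 2.96], [-0.89, 2.26], [0.02, 2.5], [-1.34, 4.48], [0, 2.73], [-2.66, 2.66]. Speed limits (rad/s): [2.39, 2.39, 2.79, 3.14, 3.14, 3.14].

### API

Orientations are given as a rotation vector (axis times angle).
In Python, from plant import robot gives the robot as it stands.
- The arm moves only by the tool carry_out, never from a script. Its argument "increments" is a list of rows, each an object with "linear": the shift along the tool's x, y, z in m, a list of three; "yaw": the turn about the tool's y in rad. A call has 1 to 5 rows; each row is the pose to reach, as a shift and turn from the pose measured when the call began, along the tool's axes at that moment; what a row does not reach only later rows make up. A row lasts 1/8 s, in which the tool goes at most 62.5 mm and 10.7 degrees, less where a joint would pass 70% of its speed; a pose out of reach is approached as far as the arm can. A call with a gripper value outside its range is refused whole. "gripper" is the opening, from 0 (shut) to 1 (fully open), set as the call begins (left out, the last holds). The fingers move at their own pace and stop on an object; "newtons" is the grip in N (left out, the last holds). Time passes only in rows, so rows that repeat a pose let the fingers close. It gives the time, the measured TCP pose, the force and the opening at its end, in the units of the state.
- robot.read_state(): the state, without advancing time (a new reading comes with each control period).
- robot.read_camera(name): name is "scene" or "top" or "wrist"; returns the picture (420x560x3 uint8, blue, green, red); there is no depth.
- robot.camera_params(name): a dict with "fov_y" (degrees; the focal length in pixels is half the picture's height over the tangent of half this angle, whatever the lens; pixels are square), "cx", "cy" (the principal point, pixels), "k1" (the pictures are not rectified: a ray, as slopes to the right and down, at radius r is drawn at 1 + k1 r^2 times it, then the intrinsics apply), "R" (3x3) and "t" (3): a world point X has camera coordinates R X + t. Camera axes: x right, y down, z forward; pixel columns grow to the right and rows downward; lengths in m; the calibration is good to about 2 mm. A picture is of the moment at which its call begins: read the wrist's pose just before it. camera_params takes no time and is no camera call; for the wrist camera it gives the pose at the moment of the call.
- robot.close_job(): hands the job in, once; it reports no verdict.
The state is a dict: "t": time; "q": joint angles; "dq": joint speeds; "joint_torque": joint torques, N m; "tool_pos": TCP position; "orientation": TCP orientation; "force": force on the tool from outside, world axes, zero at the start; "wrist_torque": the same for the moment, N m; "opening": finger opening in m.
Only numpy, scipy, OpenCV 4.12 (cv2) and the standard library are available. Lean on these libraries where they do the work, as an engineer would, in place of code of your own. Each camera call takes 0.05 s, during which the arm holds its last target.

## Working session

There is one attempt and no reset: what is moved stays moved. The work goes in short steps, Python scripts to look and compute and a tool call to move; the robot and the scene stay as the last step left them, time stands still between calls to the robot, and variables do not carry over. Pictures are saved under pics/ and viewed, and the job is handed in when it is done.

Besides the shell and the picture viewer there is one more tool, called after ">>>" as name([rows], argument=value, ...), one row to a line, values as JSON. carry_out: Moves the arm, as the interface text tells. Its arguments: {"type":"object","properties":{"increments":{"type":"array","items":{"type":"object","properties":{"linear":{"type":"array","items":{"type":"number"}},"yaw":{"type":"number"}}}},"gripper":{"type":"number"},"newtons":{"type":"number"}},"required":["increments"]}

```bash
ls; mkdir -p pics; python3 - <<'E'
from plant import robot
import cv2
for n in("scene","top","wrist"):
    cv2.imwrite(f"pics/{n}0.png",robot.read_camera(n))
    p=robot.camera_params(n);print(n,p)
print(robot.read_state())
E
```

```text
pics
scene {'fov_y': 48.7278160472545, 'cx': 277.04559048230357, 'cy': 207.55224394468618, 'k1': -0.15966874372443374, 'R': array([[-6.19527994e-01, -7.84974142e-01, -8.12608038e-04],
       [-3.19606854e-01,  2.53189720e-01, -9.13097160e-01],
       [ 7.16963404e-01, -5.65429537e-01, -4.07741236e-01]]), 't': array([0.20001338, 0.2440911 , 0.89888737])}
top {'fov_y': 49.52489605447819, 'cx': 273.2345616653969, 'cy': 207.16958369470632, 'k1': -0.06400272019772671, 'R': array([[ 0.0151554 , -0.99979451,  0.01346313],
       [-0.99902135, -0.0157005 , -0.04135009],
       [ 0.04155297, -0.01282327, -0.99905401]]), 't': array([-0.09637566,  0.38761312,  1.18354163])}
wrist {'fov_y': 63.275842298107655, 'cx': 280.84986925252196, 'cy': 206.40824816964053, 'k1': -0.07113749719079786, 'R': array([[ 0.27969041, -0.96008778, -0.00217664],
       [-0.92769075, -0.27083519,  0.25697894],
       [-0.24731185, -0.0698553 , -0.96641455]]), 't': array([-0.59799168, -0.02924309,  0.39160376])}
{'t': 0.15, 'q': array([-1.37238700e+00,  1.31013701e-01,  1.48905366e+00, -1.65165266e-05,
        1.52298787e+00, -8.54031523e-02]), 'dq': array([-4.11434327e-04, -1.78216671e-03, -2.13940271e-03,  5.58493149e-05,
       -1.44553234e-03, -2.49326049e-06]), 'joint_torque': array([ 6.80304074e-04, -5.60475111e+01, -4.92336416e+01,  7.67498114e-02,
        3.05095059e-02, -7.21956894e-05]), 'tool_pos': array([ 0.16793783, -0.57556263,  0.22579939]), 'orientation': array([-0.29573571,  2.0708087 , -2.0677583 ]), 'force': array([-0.28579719,  0.69829672,  0.20658845]), 'wrist_torque': array([ 0.0500838 , -0.02827051,  0.02090153]), 'opening': 0.0926126090529056}
```

View pics/scene0.png

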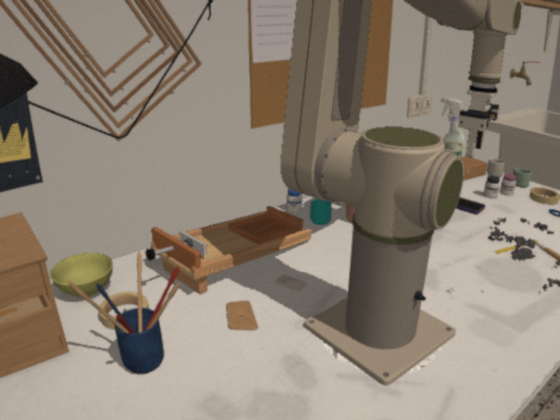

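View pics/top0.png

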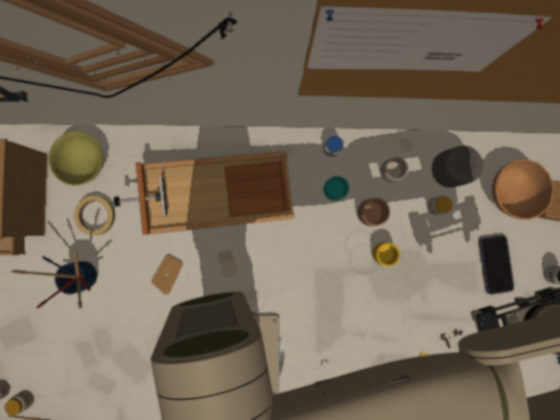

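View pics/wrist0.png

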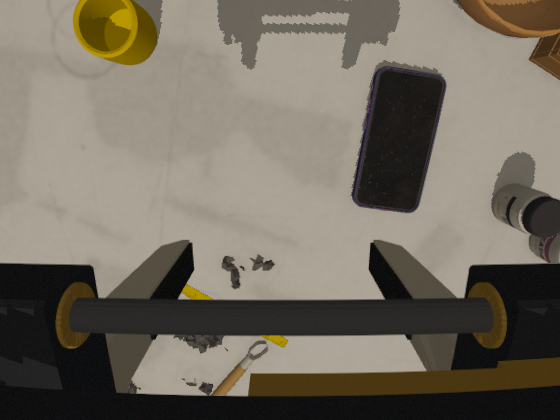

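```bash
python3 - <<'E'
import cv2
a=cv2.imread("pics/top0.png")
cv2.imwrite("pics/top0c.png",cv2.resize(a[120:280,310:500],None,fx=4,fy=3.7,interpolation=cv2.INTER_CUBIC))
cv2.imwrite("pics/top0d.png",cv2.resize(a[140:245,130:300],None,fx=4.6,fy=4.6,interpolation=cv2.INTER_CUBIC))
a=cv2.imread("pics/scene0.png")
cv2.imwrite("pics/scene0c.png",cv2.resize(a[160:290,130:370],None,fx=3.3,fy=3.3,interpolation=cv2.INTER_CUBIC))
E
```

```text
(no output)
```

View pics/top0c.png

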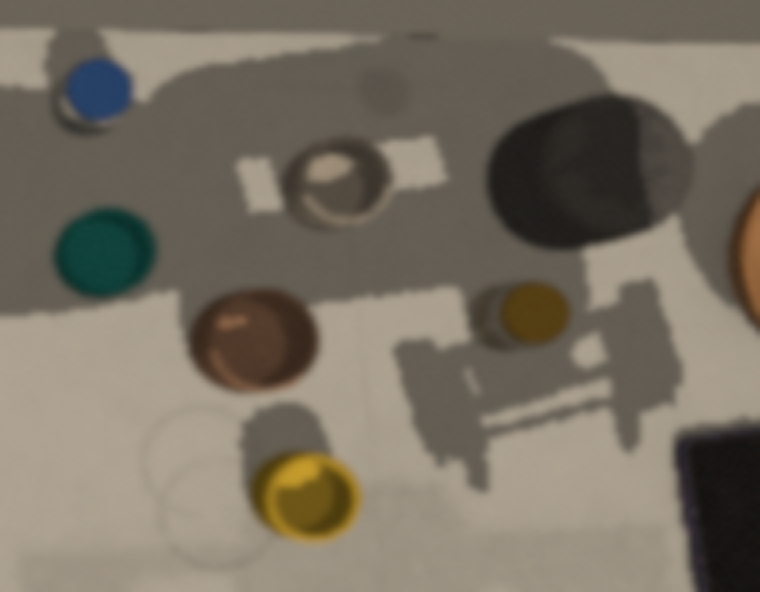

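View pics/top0d.png

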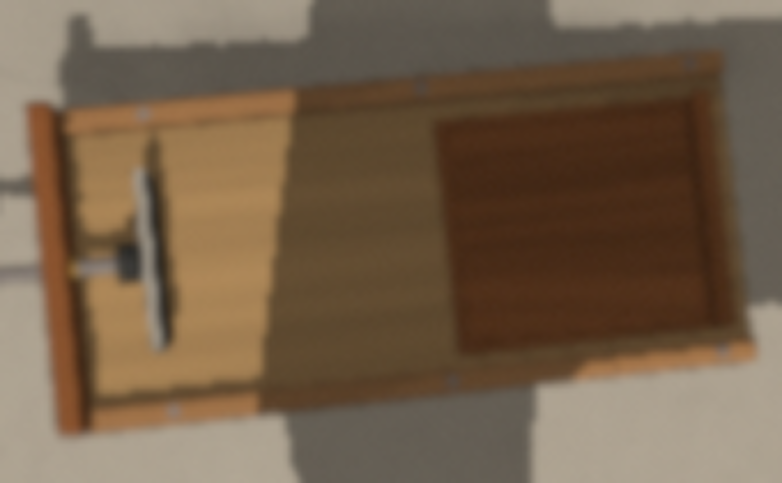

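View pics/scene0c.png

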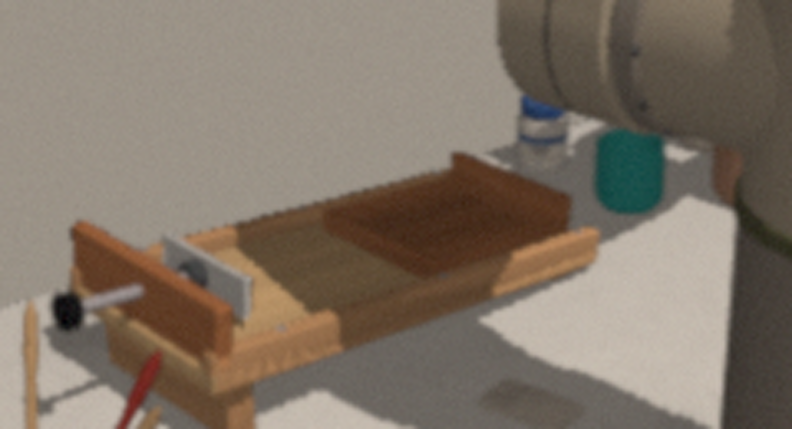

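```bash
cat > h.py <<'E'
import numpy as np,cv2
from scipy.spatial.transform import Rotation as Ro
from plant import robot
def K(p):
    f=210/np.tan(np.radians(p['fov_y'])/2)
    return np.array([[f,0,p['cx']],[0,f,p['cy']],[0,0,1]]),np.array([p['k1'],0,0,0,0.])
def proj(X,p):
    k,d=K(p);return cv2.projectPoints(np.asarray(X,float).reshape(-1,3),cv2.Rodrigues(p['R'])[0],p['t'],k,d)[0].reshape(-1,2)
def onz(uv,z,p):
    k,d=K(p);u=cv2.undistortPoints(np.asarray(uv,float).reshape(-1,1,2),k,d).reshape(-1,2)
    C=-p['R'].T@p['t'];r=np.c_[u,np.ones(len(u))]@p['R'];z=np.broadcast_to(z,len(u))
    return C+r*((z-C[2])/r[:,2])[:,None]
def tool(s):return Ro.from_rotvec(s['orientation']).as_matrix()
E
python3 - <<'E'
from h import *
p=robot.camera_params("top");s=robot.read_state()
sx,sy=4,3.7
c=lambda x,y:[310+x/sx,120+y/sy]
print(-p['R'].T@p['t'],tool(s))
print("rims",onz([c(339,182),c(254,340),c(308,497),c(105,252)],[.06,.08,.06,.06],p))
d=lambda x,y:[130+x/4.6,140+y/4.6]
# ramp deck z at mid 46; x' +-190*cos -> +-0.0228
# rail top outer corners
q=[d(720,53),d(755,352),d(62,110),d(90,430)]
print("ramp rail top corners",onz(q,[.046-.0226+.0139]*2+[.046+.0226+.0139]*2,p))
print("plate ends",onz([d(140,168),d(165,350)],[.105]*2,p))
E
```

```text
[ 0.33951473 -0.07509326  1.19974737] [[-9.59994649e-01 -3.04463321e-04  2.80018181e-01]
 [-2.80018325e-01  1.43063440e-03 -9.59993589e-01]
 [-1.08320807e-04 -9.99998930e-01 -1.45865668e-03]]
rims [[ 0.48817433 -0.39648191  0.06      ]
 [ 0.37828823 -0.33788377  0.08      ]
 [ 0.27271429 -0.37768151  0.06      ]
 [ 0.4374513  -0.24768032  0.06      ]]
ramp rail top corners [[ 0.53165486 -0.12202093  0.0373    ]
 [ 0.36478491 -0.14377567  0.0373    ]
 [ 0.48791317  0.23281211  0.0825    ]
 [ 0.31661152  0.21303288  0.0825    ]]
plate ends [[0.454861   0.18447788 0.105     ]
 [0.35951707 0.16884185 0.105     ]]
```

>>> carry_out([
  {"linear":[-0.05,-0.01,-0.025],"yaw":-0.18},
  {"linear":[-0.1,-0.02,-0.05],"yaw":-0.36},
  {"linear":[-0.15,-0.025,-0.075],"yaw":-0.54},
  {"linear":[-0.2,-0.025,-0.1],"yaw":-0.72},
  {"linear":[-0.23,-0.025,-0.115],"yaw":-0.9},
])

```text
t: 0.78
tool_pos: [0.3582, -0.3988, 0.251]
orientation: [-1.004, 1.484, -1.481]
force: [1.1, -0.8, -0.4]
opening: 0.0925
```

```bash
python3 - <<'E'
from h import *
cv2.imwrite("pics/w1.png",robot.read_camera("wrist"))
cv2.imwrite("pics/s1.png",robot.read_camera("scene"))
s=robot.read_state();print(s['t'],s['tool_pos'],tool(s));p=robot.camera_params("wrist");print(-p['R'].T@p['t'],p)
E
```

```text
0.875 [ 0.35872947 -0.39837128  0.25089071] [[-3.70023224e-01  2.96693110e-04  9.29022457e-01]
 [-9.29019846e-01  2.27408322e-03 -3.70022911e-01]
 [-2.22245763e-03 -9.99997370e-01 -5.65829816e-04]]
[ 0.38559917 -0.33137377  0.4098503 ] {'fov_y': 63.275842298107655, 'cx': 280.84986925252196, 'cy': 206.40824816964053, 'k1': -0.07113749719079786, 'R': array([[ 9.28872355e-01, -3.70399560e-01, -5.61477817e-04],
       [-3.58062380e-01, -8.98319615e-01,  2.54584369e-01],
       [-9.48023245e-02, -2.36275338e-01, -9.67050404e-01]]), 't': array([-0.48068299, -0.26395248,  0.35460615])}
```

View pics/w1.png

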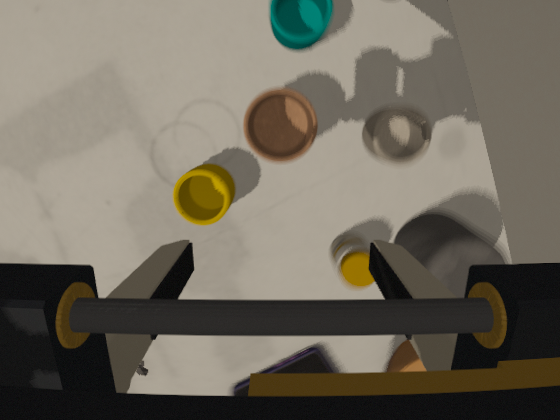

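View pics/s1.png

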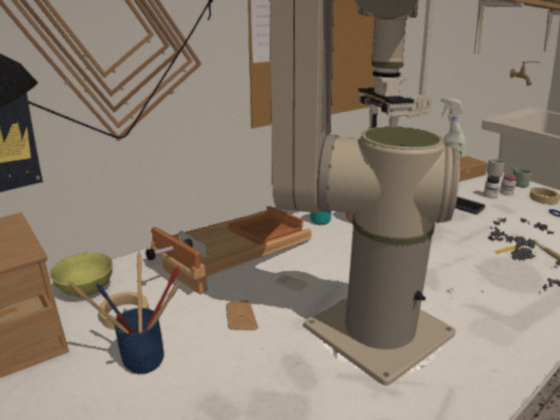

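```bash
python3 - <<'E'
from h import *
a=cv2.imread("pics/w1.png")
cv2.imwrite("pics/w1c.png",cv2.resize(a[70:220,170:450],None,fx=2.8,fy=2.8,interpolation=cv2.INTER_CUBIC))
E
```

```text
(no output)
```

View pics/w1c.png

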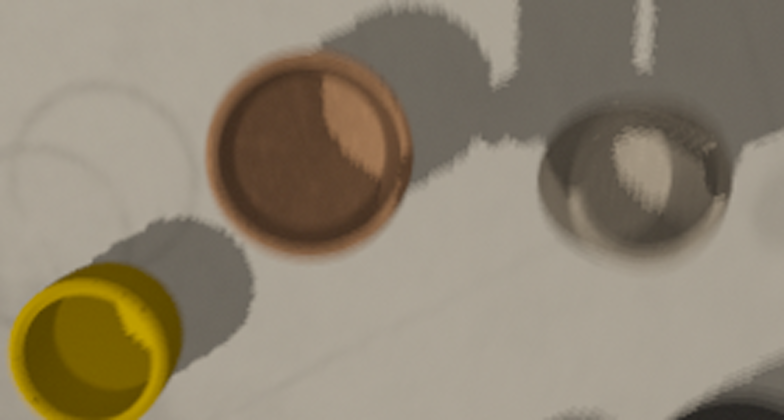

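```bash
python3 - <<'E'
from h import *
p=robot.camera_params("wrist")
c=lambda x,y:[170+x/2.8,70+y/2.8]
print(onz([c(650,180),c(640,180),c(310,153),c(90,350)],[.06,.06,.08,.06],p))
t=robot.camera_params("top")
w=cv2.imread("pics/w1.png").copy();a=cv2.imread("pics/top0.png")
th=np.linspace(0,2*np.pi,40)
for img,q,n in((w,p,"w"),(a,t,"t")):
    big=cv2.resize(img,None,fx=4,fy=4,interpolation=cv2.INTER_CUBIC)
    for (x,y) in [(0.488,-0.396)]:
        for z in(0,.06):
            P=np.c_[x+.031*np.cos(th),y+.031*np.sin(th),0*th+z]
            cv2.polylines(big,[(proj(P,q)*4+2).astype(int)],True,(0,0,255) if z else (0,255,0),1)
            u=proj([[x,y,.03]],q)[0]*4
    u=u.astype(int);cv2.imwrite(f"pics/o_{n}.png",big[max(0,u[1]-200):u[1]+200,u[0]-200:u[0]+200])
E
python3 -c "
import cv2,numpy as np
cv2.imwrite('pics/o1.png',np.hstack([cv2.imread('pics/o_w.png'),cv2.imread('pics/o_t.png')]))"
```

```text
[[ 0.4940178  -0.3920662   0.06      ]
 [ 0.4905705  -0.39073464  0.06      ]
 [ 0.38273761 -0.33770397  0.08      ]
 [ 0.27868516 -0.3744914   0.06      ]]
```

View pics/o1.png

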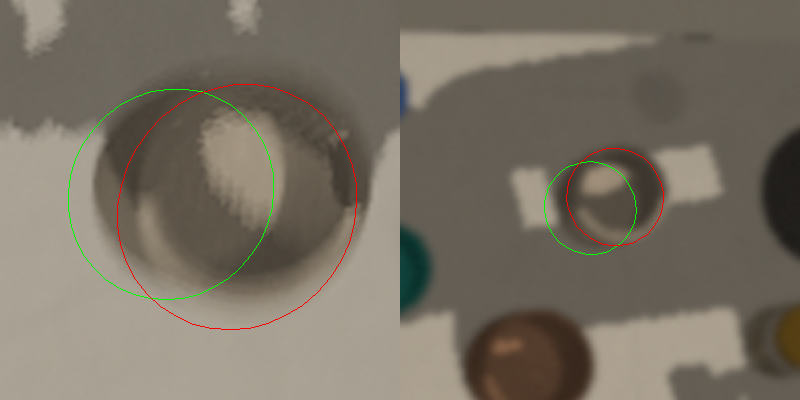

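```bash
python3 - <<'E'
from h import *
t=robot.camera_params("top")
a=robot.read_camera("wrist");s=robot.read_state();p=robot.camera_params("wrist");cv2.imwrite("pics/w2.png",a);np.save("w2.npy",np.c_[p['R'],p['t']])
print(onz([[396,128],[300,127],[500,131]],0,t))
print("black left/bottom/right/top edge z0",onz([[432,165],[450,186],[470,172],[445,146],[483,160]],0,t))
print(s['tool_pos'],s['force'])
print("wrist black",onz([[395,240],[440,213],[505,260]],0,p), "wall edge",onz([[450,10],[505,240]],0,p))
b=cv2.imread("pics/top0.png");cv2.imwrite("pics/b.png",np.hstack([cv2.resize(b[110:240,380:510],(400,400)),cv2.resize(a[180:310,380:510],(400,400))]))
E
```

```text
[[ 0.60730499 -0.41685523  0.        ]
 [ 0.60436318 -0.15858439  0.        ]
 [ 0.60683353 -0.70523538  0.        ]]
black left/bottom/right/top edge z0 [[ 0.50935241 -0.51479475  0.        ]
 [ 0.45372682 -0.56401357  0.        ]
 [ 0.49264737 -0.61955854  0.        ]
 [ 0.56164523 -0.55083437  0.        ]
 [ 0.52606896 -0.65615477  0.        ]]
[ 0.3574506  -0.39971063  0.25082348] [ 0.14486755 -0.07964354 -0.20615861]
wrist black [[ 0.46318209 -0.52960002  0.        ]
 [ 0.52776939 -0.516834    0.        ]
 [ 0.59520366 -0.61528701  0.        ]] wall edge [[ 0.60543727 -0.29291379  0.        ]
 [ 0.60100471 -0.58671205  0.        ]]
```

View pics/b.png

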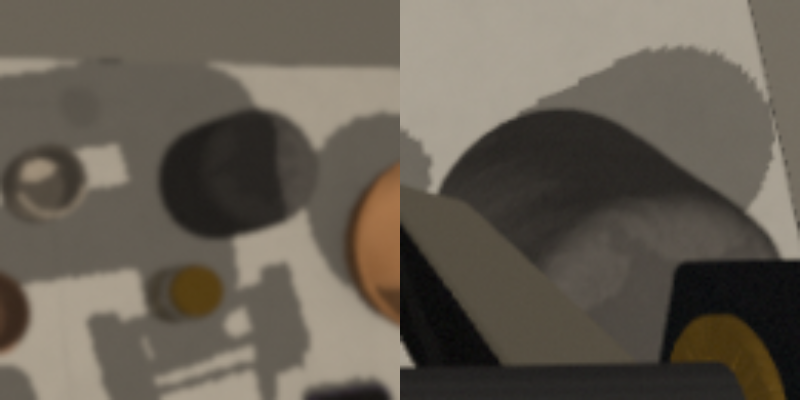

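>>> carry_out([
  {"linear":[-0.015,0.0,0.03],"yaw":-0.18},
  {"linear":[-0.03,0.0,0.06],"yaw":-0.36},
  {"linear":[-0.04,0.02,0.09],"yaw":-0.54},
  {"linear":[-0.054,0.05,0.121],"yaw":-0.72},
  {"linear":[-0.054,0.08,0.121],"yaw":-0.9},
])

```text
t: 1.55
tool_pos: [0.4906, -0.3958, 0.1692]
orientation: [-1.41, 0.82, -0.818]
force: [-0.5, -0.6, -0.2]
opening: 0.0928
```

>>> carry_out([
  {"linear":[0,0,0],"yaw":-0.18},
  {"linear":[0,0,0],"yaw":-0.26},
  {"linear":[0,0,0],"yaw":-0.26},
])

```text
t: 1.92
tool_pos: [0.4896, -0.3969, 0.1687]
orientation: [-1.478, 0.624, -0.621]
force: [0.4, -0.0, 0.9]
opening: 0.0931
```

```bash
python3 - <<'E'
from h import *
s=robot.read_state();p=robot.camera_params("wrist");a=robot.read_camera("wrist")
print(s['t'],s['tool_pos'],tool(s).round(4))
th=np.linspace(0,2*np.pi,40)
x,y=.490,-.395
for z in(0,.06):
  P=np.c_[x+.031*np.cos(th),y+.031*np.sin(th),0*th+z]
  cv2.polylines(a,[(proj(P,p)).astype(int)],True,(0,0,255) if z else (0,255,0),1)
print(proj([s['tool_pos']],p))
cv2.imwrite("pics/w3.png",a)
E
```

```text
1.925 [ 0.48960783 -0.39688184  0.16873172] [[ 6.992e-01 -1.400e-03  7.149e-01]
 [-7.149e-01  1.900e-03  6.992e-01]
 [-2.400e-03 -1.000e+00  3.000e-04]]
[[278.22577027 262.63574868]]
```

View pics/w3.png

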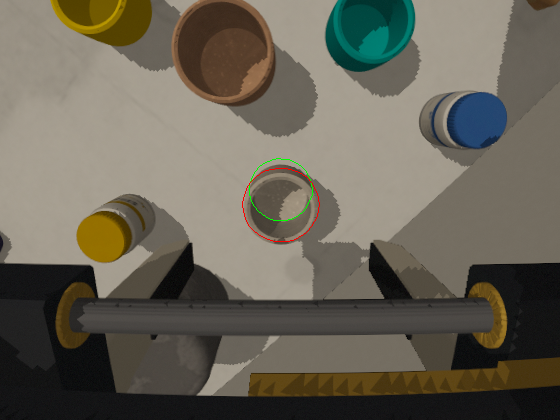

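>>> carry_out([
  {"linear":[0,0.035,0.0015]},
  {"linear":[0,0.075,0.0015]},
  {"linear":[0,0.11,0.0015]},
  {"linear":[0,0.13,0.0015]},
  {"linear":[0,0.138,0.0015]},
])

```text
$.increments[0]: bad value
```

>>> carry_out([
  {"linear":[0,0,0]},
  {"linear":[0,0,0]},
  {"linear":[0,0,0]},
  {"linear":[0,0,0]},
  {"linear":[0,0,0]},
], gripper=0.55, newtons=8)

```text
$.increments[0]: bad value
```

Rows need yaw spelled out.

>>> carry_out([
  {"linear":[0,0.035,0.0015],"yaw":0},
  {"linear":[0,0.075,0.0015],"yaw":0},
  {"linear":[0,0.11,0.0015],"yaw":0},
  {"linear":[0,0.13,0.0015],"yaw":0},
  {"linear":[0,0.138,0.0015],"yaw":0},
])

```text
t: 2.6
tool_pos: [0.4901, -0.3954, 0.0299]
orientation: [-1.477, 0.627, -0.622]
force: [0.4, -1.0, 0.5]
opening: 0.0929
```

>>> carry_out([
  {"linear":[0,0,0],"yaw":0},
  {"linear":[0,0,0],"yaw":0},
  {"linear":[0,0,0],"yaw":0},
  {"linear":[0,0,0],"yaw":0},
  {"linear":[0,0,0],"yaw":0},
], gripper=0.55, newtons=8)

```text
t: 3.22
tool_pos: [0.4906, -0.396, 0.031]
orientation: [-1.478, 0.626, -0.623]
force: [-1.0, 0.4, 5.6]
opening: 0.061
```

>>> carry_out([
  {"linear":[0,-0.02,0],"yaw":0},
  {"linear":[0,-0.05,0],"yaw":0},
  {"linear":[0,-0.09,0],"yaw":0},
  {"linear":[0,-0.12,0],"yaw":0},
  {"linear":[0,-0.12,0],"yaw":0},
], gripper=0.4, newtons=10)

```text
t: 3.85
tool_pos: [0.4925, -0.3976, 0.1556]
orientation: [-1.481, 0.621, -0.628]
force: [0.4, 0.2, -0.7]
opening: 0.0606
```

```bash
python3 - <<'E'
from h import *
s=robot.read_state();p=robot.camera_params("wrist");a=robot.read_camera("wrist")
print(s['t'],s['tool_pos'],s['force'],s['opening'])
cv2.imwrite("pics/w4.png",a)
b=robot.read_camera("top");cv2.imwrite("pics/t4.png",b)
E
```

```text
3.85 [ 0.49248451 -0.39761438  0.15562927] [ 0.40332304  0.21750141 -0.66068577] 0.060599492609996995
```

View pics/w4.png

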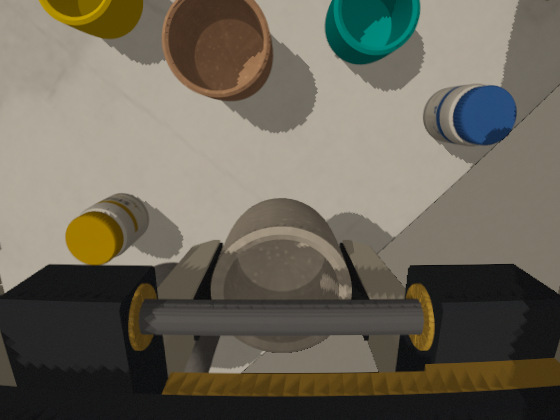

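View pics/t4.png

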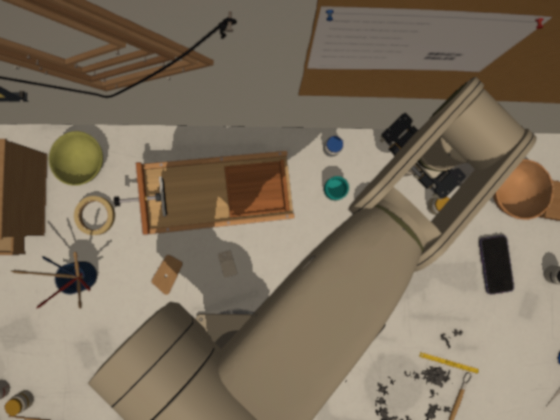

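```bash
cat >> h.py <<'E'
def ramp(ox,oy,psi):
    Rr=Ro.from_euler('z',psi).as_matrix()@Ro.from_euler('y',-.12).as_matrix()
    O=np.array([ox,oy,.046])
    return Rr,O
def ov(img,p,f,pts,col,sc):
    Rr,O=f
    P=O+np.asarray(pts)@Rr.T
    cv2.polylines(img,[np.round((proj(P,p)+.5)*sc).astype(int)],True,col,1)
def box(x0,x1,y0,y1,z):return [[x0,y0,z],[x1,y0,z],[x1,y1,z],[x0,y1,z]]
E
cat > fit.py <<'E'
from h import *
from scipy.optimize import least_squares
import sys
t=robot.camera_params("top")
d=lambda x,y:[130+x/4.6-.5+.5/4.6,140+y/4.6-.5+.5/4.6]
# low-end rail corners and points along rail outer edges
low=np.array([d(722,53),d(755,352)])
L=np.array([d(400,78),d(200,92)]); 
def loc(f,uv,zl):
    Rr,O=f;C=-t['R'].T@t['t'];k,dd=K(t)
    u=cv2.undistortPoints(np.asarray(uv,float).reshape(-1,1,2),k,dd).reshape(-1,2)
    r=(np.c_[u,np.ones(len(u))]@t['R'])@Rr;c=Rr.T@(C-O)
    return c+r*((zl-c[2])/r[:,2])[:,None]
def res(v):
    f=ramp(*v);
    return np.r_[loc(f,low,.014)[:,0]+.19, loc(f,low,.014)[:,1]-[-.088,.088], loc(f,[d(200,92)],.014)[:,1]+.088, loc(f,[d(200,410)],.014)[:,1]-.088]
r=least_squares(res,[.42,.04,1.7]);v=r.x
print(v,np.degrees(v[2]),r.fun)
f=ramp(*v);np.save("ramp.npy",v)
print("bar left/right face",loc(f,[d(50,270),d(78,270)],.046)*1e3)
print("plate face top",loc(f,[d(152,168),d(172,350),d(140,168),d(160,350)],.039)*1e3)
print("tray front top edge",loc(f,[d(437,122),d(460,352)],.018)*1e3)
print("tray back top outer",loc(f,[d(712,95),d(735,330)],.040)*1e3)
E
python3 fit.py
```

```text
[0.42712188 0.05662668 1.68780579] 96.70414840165657 [ 0.00046182 -0.00056971  0.00402497 -0.00379347  0.00216479 -0.00239629]
bar left/right face [[181.19048324   5.85773172  46.        ]
 [166.93246102   7.19879568  46.        ]]
plate face top [[125.02770994 -43.57482159  39.        ]
 [123.28740637  53.13278311  39.        ]
 [131.23486749 -44.12715304  39.        ]
 [129.46969826  52.5277951   39.        ]]
tray front top edge [[-27.57944208 -58.0306674   18.        ]
 [-27.85426205  68.31357759  18.        ]]
tray back top outer [[-176.89033076  -57.16971302   40.        ]
 [-176.11655      71.65981555   40.        ]]
```

```bash
cat > go.py <<'E'
from h import *
def togo(target,zang_deg=None):
    s=robot.read_state();R=tool(s)
    d=R.T@(np.array(target)-s['tool_pos']);za=np.degrees(np.arctan2(R[1,2],R[0,2]))
    print("t",round(s['t'],2),"pos",s['tool_pos'].round(4),"zang",za.round(2),"F",s['force'].round(1),"open",round(s['opening'],4))
    print("linear",d.round(4),"yaw",None if zang_deg is None else round(-np.radians(zang_deg-za),4))
E
python3 - <<'E'
from go import *
Rr,O=ramp(*np.load("ramp.npy"))
c=O+Rr@[-.102,.006,.008];print(c,Rr)
togo([c[0],c[1],.155],6.7)
E
```

```text
[ 0.43309683 -0.04559897  0.04173182] [[-0.11590311 -0.9931622   0.01397552]
 [ 0.98602001 -0.11674265 -0.11889364]
 [ 0.11971221  0.          0.99280864]]
t 3.95 pos [ 0.4907 -0.396   0.151 ] zang 44.23 F [-0.4  0.6 -0.7] open 0.0606
linear [-0.2912 -0.0034  0.2031] yaw 0.655
```

>>> carry_out([
  {"linear":[-0.02,-0.01,0.014],"yaw":0.08},
  {"linear":[-0.05,-0.01,0.035],"yaw":0.2},
  {"linear":[-0.09,-0.01,0.063],"yaw":0.32},
  {"linear":[-0.13,-0.01,0.091],"yaw":0.44},
  {"linear":[-0.17,-0.01,0.119],"yaw":0.55},
])

```text
t: 4.58
tool_pos: [0.4557, -0.1891, 0.1592]
orientation: [-1.304, 1.052, -1.043]
force: [-0.8, -0.1, -0.6]
opening: 0.0613
```

```bash
python3 - <<'E'
from go import *
togo([.433,-.0456,.155],6.7)
E
```

```text
t 4.58 pos [ 0.4557 -0.1891  0.1592] zang 12.48 F [-0.8 -0.1 -0.6] open 0.0613
linear [-0.145   0.0047  0.0088] yaw 0.1009
```

>>> carry_out([
  {"linear":[-0.04,0,0.002],"yaw":0.03},
  {"linear":[-0.08,0,0.004],"yaw":0.06},
  {"linear":[-0.115,0,0.007],"yaw":0.1},
  {"linear":[-0.138,0,0.009],"yaw":0.1},
  {"linear":[-0.145,0,0.009],"yaw":0.1},
])

```text
t: 5.2
tool_pos: [0.432, -0.0443, 0.1581]
orientation: [-1.265, 1.127, -1.114]
force: [-0.1, 0.6, -0.9]
opening: 0.061
```

>>> carry_out([
  {"linear":[0,0,0],"yaw":0},
])

```text
t: 5.32
tool_pos: [0.4315, -0.0443, 0.1573]
orientation: [-1.266, 1.128, -1.113]
force: [-0.5, 0.0, -0.6]
opening: 0.0607
```

```bash
python3 - <<'E'
from go import *
togo([.433,-.0456,.155],6.7)
p=robot.camera_params("wrist");a=robot.read_camera("wrist");b=robot.read_camera("scene")
cv2.imwrite("pics/w5r.png",a)
f=ramp(*np.load("ramp.npy"))
for x0,x1,y0,y1,z in [(-.19,.19,-.088,.088,.014),(-.177,-.027,-.059,.071,.018),(-.177,-.167,-.059,.071,.04)]:
    ov(a,p,f,box(x0,x1,y0,y1,z),(0,0,255),1)
cv2.imwrite("pics/w5.png",a);cv2.imwrite("pics/s5.png",b)
E
```

```text
t 5.33 pos [ 0.4315 -0.0443  0.1573] zang 6.9 F [-0.5  0.  -0.6] open 0.0607
linear [0.0015 0.0023 0.0014] yaw 0.0035
```

View pics/w5.png

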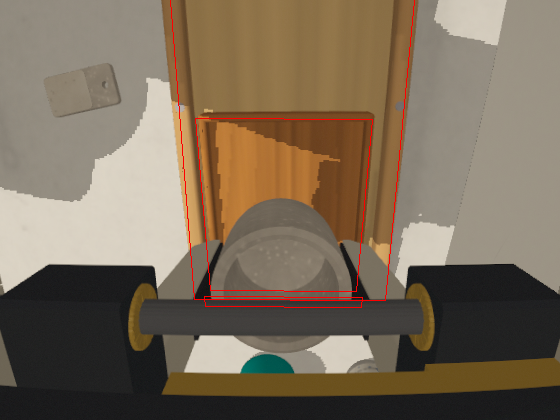

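View pics/s5.png

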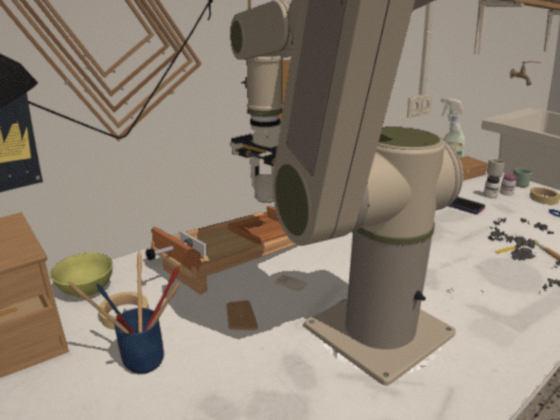

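>>> carry_out([
  {"linear":[0.001,0.02,0.001],"yaw":0},
  {"linear":[0.001,0.04,0.001],"yaw":0},
  {"linear":[0.001,0.058,0.001],"yaw":0},
  {"linear":[0.001,0.07,0.001],"yaw":0},
  {"linear":[0.001,0.073,0.001],"yaw":0},
])

```text
t: 6.05
tool_pos: [0.4316, -0.0457, 0.0836]
orientation: [-1.266, 1.13, -1.113]
force: [-0.2, 0.2, -1.4]
opening: 0.061
```

>>> carry_out([
  {"linear":[0,0.002,0],"yaw":0},
  {"linear":[0,0.003,0],"yaw":0},
])

```text
t: 6.3
tool_pos: [0.4319, -0.0459, 0.081]
orientation: [-1.266, 1.13, -1.114]
force: [-0.2, 0.2, -1.5]
opening: 0.0605
```

>>> carry_out([
  {"linear":[0,0.0015,0],"yaw":0},
  {"linear":[0,0.003,0],"yaw":0},
  {"linear":[0,0.003,0],"yaw":0},
])

```text
t: 6.68
tool_pos: [0.4319, -0.0458, 0.078]
orientation: [-1.266, 1.13, -1.114]
force: [0.2, -0.8, -1.5]
opening: 0.0609
```

>>> carry_out([
  {"linear":[0,0.001,0],"yaw":0},
  {"linear":[0,0.002,0],"yaw":0},
])

```text
t: 6.92
tool_pos: [0.4319, -0.0458, 0.076]
orientation: [-1.266, 1.13, -1.114]
force: [-0.0, -0.1, -0.9]
opening: 0.061
```

>>> carry_out([
  {"linear":[0,0.001,0],"yaw":0},
  {"linear":[0,0.002,0],"yaw":0},
])

```text
t: 7.18
tool_pos: [0.432, -0.0463, 0.0744]
orientation: [-1.267, 1.129, -1.115]
force: [-3.3, -3.1, 6.0]
opening: 0.061
```

```bash
python3 - <<'E'
from go import *
togo([.433,-.0456,.155],6.7)
a=robot.read_camera("wrist");b=robot.read_camera("scene")
cv2.imwrite("pics/w6.png",np.hstack([cv2.resize(a[90:390,130:430],(400,400)),cv2.resize(b[140:290,150:350],(400,300))[:,:][np.r_[0:300,[0]*100]]]))
E
```

```text
t 7.17 pos [ 0.432  -0.0463  0.0744] zang 6.81 F [-3.3 -3.1  6. ] open 0.061
linear [-0.0009 -0.0806  0.0004] yaw 0.0019
```

View pics/w6.png

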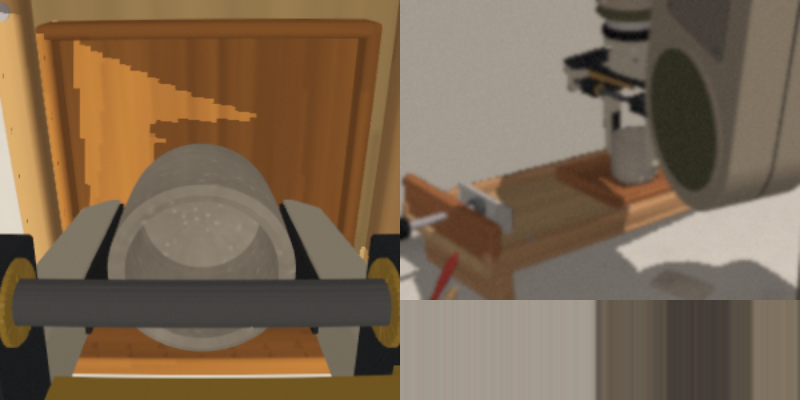

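>>> carry_out([
  {"linear":[0,0,0],"yaw":0},
  {"linear":[0,0,0],"yaw":0},
  {"linear":[0,0,0],"yaw":0},
  {"linear":[0,0,0],"yaw":0},
  {"linear":[0,0,0],"yaw":0},
], gripper=0.85)

```text
t: 7.9
tool_pos: [0.432, -0.0463, 0.0744]
orientation: [-1.267, 1.129, -1.115]
force: [0.8, 0.0, -0.2]
opening: 0.0793
```

```bash
python3 - <<'E'
from go import *
togo([.433,-.0456,.155],6.7)
a=robot.read_camera("wrist")
cv2.imwrite("pics/w7.png",a)
E
```

```text
t 7.9 pos [ 0.432  -0.0463  0.0744] zang 6.8 F [ 0.8  0.  -0.2] open 0.0793
linear [-0.001  -0.0806  0.0004] yaw 0.0017
```

View pics/w7.png

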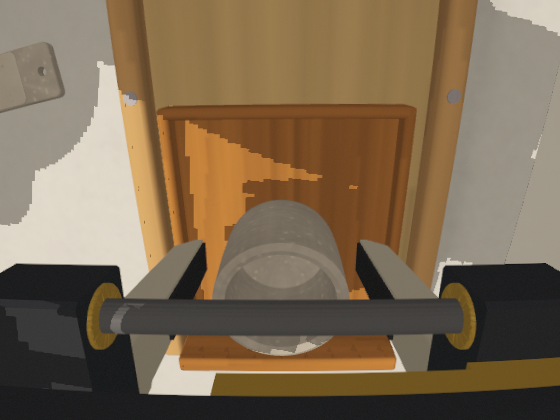

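>>> carry_out([
  {"linear":[0,-0.008,0],"yaw":0},
  {"linear":[0,-0.02,0],"yaw":0},
  {"linear":[0,-0.04,0],"yaw":0},
  {"linear":[0,-0.065,0],"yaw":0},
  {"linear":[0,-0.085,0],"yaw":0},
])

```text
t: 8.57
tool_pos: [0.4333, -0.0468, 0.1616]
orientation: [-1.266, 1.127, -1.116]
force: [-0.6, 0.1, 1.2]
opening: 0.0787
```

>>> carry_out([
  {"linear":[0.02,0,0],"yaw":0},
  {"linear":[0.05,0,0],"yaw":0},
  {"linear":[0.08,0,0],"yaw":0},
  {"linear":[0.11,0,0],"yaw":0},
  {"linear":[0.115,0,0],"yaw":0},
], gripper=0.4)

```text
t: 9.2
tool_pos: [0.4472, -0.1624, 0.1622]
orientation: [-1.265, 1.128, -1.119]
force: [0.6, -0.0, 0.3]
opening: 0.038
```

```bash
python3 - <<'E'
from go import *
Rr,O=ramp(*np.load("ramp.npy"))
print(O+Rr@[-.177,.006,.025])
togo(O+Rr@[-.215,.006,.025],6.7)
p=robot.camera_params("wrist");a=robot.read_camera("wrist")
cv2.imwrite("pics/w8r.png",a);np.save("w8.npy",np.c_[p['R'],p['t']])
f=Rr,O
for x0,x1,y0,y1,z in [(-.19,.19,-.088,.088,.014),(-.177,-.027,-.059,.071,.018),(-.177,-.167,-.059,.071,.04)]:
    ov(a,p,f,box(x0,x1,y0,y1,z),(0,0,255),1)
cv2.imwrite("pics/w8.png",a)
E
```

```text
[ 0.44202714 -0.12157166  0.04963116]
t 9.2 pos [ 0.4472 -0.1624  0.1622] zang 6.68 F [ 0.6 -0.   0.3] open 0.038
linear [-0.0031  0.1171  0.0003] yaw -0.0003
```

View pics/w8.png

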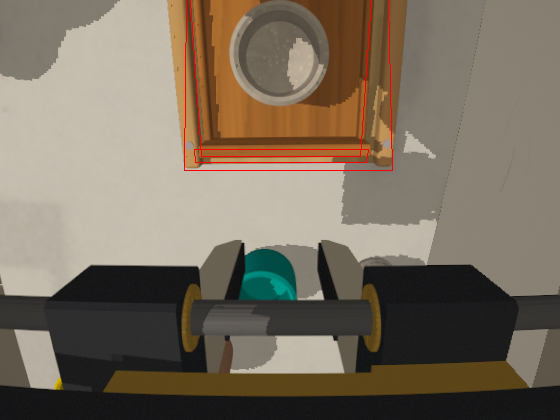

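>>> carry_out([
  {"linear":[0,0.03,0],"yaw":0},
  {"linear":[0,0.06,0],"yaw":0},
  {"linear":[0,0.09,0],"yaw":0},
  {"linear":[0,0.107,0],"yaw":0},
  {"linear":[0,0.109,0],"yaw":0},
])

```text
t: 9.88
tool_pos: [0.4458, -0.1608, 0.0522]
orientation: [-1.265, 1.129, -1.116]
force: [0.3, 0.5, -0.2]
opening: 0.037
```

>>> carry_out([
  {"linear":[-0.006,0,0],"yaw":0},
  {"linear":[-0.012,0,0],"yaw":0},
  {"linear":[-0.018,0,0],"yaw":0},
  {"linear":[-0.022,0,0],"yaw":0},
  {"linear":[-0.022,0,0],"yaw":0},
])

```text
t: 10.5
tool_pos: [0.4433, -0.1387, 0.0525]
orientation: [-1.265, 1.129, -1.116]
force: [-0.8, 0.4, -0.3]
opening: 0.0371
```

```bash
python3 - <<'E'
from go import *
togo([.442,-.1216,.053],6.7)
a=robot.read_camera("wrist");b=robot.read_camera("scene")
cv2.imwrite("pics/w9.png",a)
E
```

```text
t 10.5 pos [ 0.4433 -0.1387  0.0525] zang 6.77 F [-0.8  0.4 -0.3] open 0.0371
linear [-0.0171 -0.0004  0.0007] yaw 0.0012
```

View pics/w9.png

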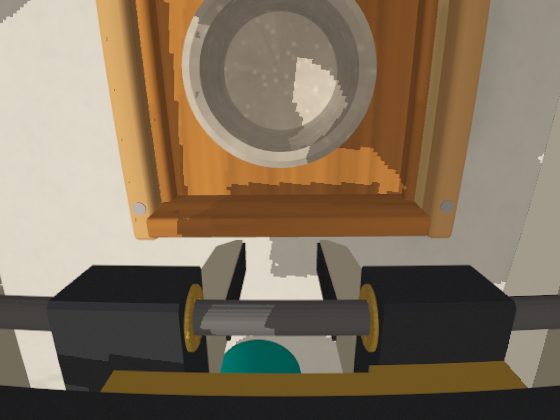

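>>> carry_out([
  {"linear":[-0.002,0,0.002],"yaw":0},
  {"linear":[-0.004,0,0.004],"yaw":0},
  {"linear":[-0.006,0,0.004],"yaw":0},
  {"linear":[-0.008,0,0.004],"yaw":0},
  {"linear":[-0.01,0,0.004],"yaw":0},
])

```text
t: 11.22
tool_pos: [0.4461, -0.1291, 0.0525]
orientation: [-1.267, 1.128, -1.117]
force: [-0.5, -5.4, -0.8]
opening: 0.0371
```

>>> carry_out([
  {"linear":[-0.002,0,0],"yaw":0},
  {"linear":[-0.004,0,0],"yaw":0},
  {"linear":[-0.006,0,0],"yaw":0},
  {"linear":[-0.008,0,0],"yaw":0},
])

```text
t: 11.72
tool_pos: [0.4458, -0.1224, 0.0533]
orientation: [-1.267, 1.126, -1.119]
force: [-0.2, -7.2, 1.8]
opening: 0.0375
```

>>> carry_out([
  {"linear":[-0.003,-0.0004,0],"yaw":0},
  {"linear":[-0.007,-0.0008,0],"yaw":0},
  {"linear":[-0.012,-0.0014,0],"yaw":0},
  {"linear":[-0.017,-0.002,0],"yaw":0},
  {"linear":[-0.022,-0.0026,0],"yaw":0},
])

```text
t: 12.35
tool_pos: [0.4434, -0.1006, 0.0561]
orientation: [-1.267, 1.125, -1.12]
force: [1.7, -5.5, -1.2]
opening: 0.0373
```

>>> carry_out([
  {"linear":[-0.005,-0.0006,0],"yaw":0},
  {"linear":[-0.01,-0.0012,0],"yaw":0},
  {"linear":[-0.015,-0.0018,0],"yaw":0},
  {"linear":[-0.02,-0.0024,0],"yaw":0},
  {"linear":[-0.025,-0.003,0],"yaw":0},
])

```text
t: 12.98
tool_pos: [0.4405, -0.0755, 0.0591]
orientation: [-1.267, 1.125, -1.12]
force: [0.2, -4.4, -0.1]
opening: 0.0373
```

```bash
python3 - <<'E'
from go import *
togo([.442,-.1216,.053],6.7)
a=robot.read_camera("wrist");b=robot.read_camera("top")
cv2.imwrite("pics/w10.png",np.hstack([cv2.resize(a,(400,300)),cv2.resize(b[120:270,120:320],(400,300))]))
E
```

```text
t 12.97 pos [ 0.4405 -0.0755  0.0591] zang 6.75 F [ 0.2 -4.4 -0.1] open 0.0373
linear [ 0.0459  0.0062 -0.0039] yaw 0.0008
```

View pics/w10.png

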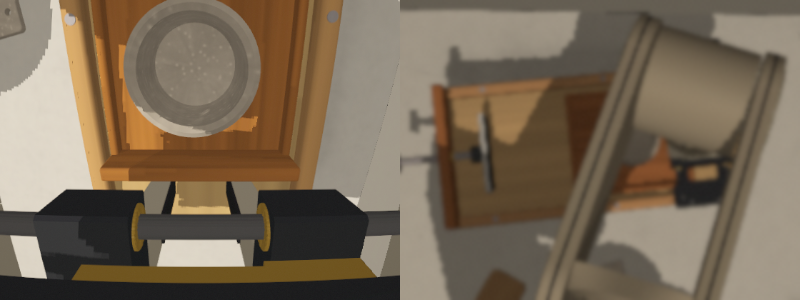

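>>> carry_out([
  {"linear":[-0.005,-0.0006,0],"yaw":0},
  {"linear":[-0.01,-0.0012,0],"yaw":0},
  {"linear":[-0.015,-0.0018,0],"yaw":0},
  {"linear":[-0.02,-0.0024,0],"yaw":0},
  {"linear":[-0.025,-0.003,0],"yaw":0},
])

```text
t: 13.7
tool_pos: [0.4375, -0.0501, 0.0622]
orientation: [-1.267, 1.125, -1.12]
force: [-0.3, -5.5, -0.4]
opening: 0.0372
```

>>> carry_out([
  {"linear":[-0.005,-0.0006,0],"yaw":0},
  {"linear":[-0.01,-0.0012,0],"yaw":0},
  {"linear":[-0.015,-0.0018,0],"yaw":0},
  {"linear":[-0.02,-0.0024,0],"yaw":0},
  {"linear":[-0.025,-0.003,0],"yaw":0},
])

```text
t: 14.32
tool_pos: [0.4345, -0.0252, 0.0653]
orientation: [-1.268, 1.125, -1.12]
force: [0.5, -4.9, -0.3]
opening: 0.0373
```

```bash
python3 - <<'E'
from go import *
togo([.442,-.1216,.053],6.7)
a=robot.read_camera("wrist");b=robot.read_camera("scene")
cv2.imwrite("pics/w11.png",np.hstack([cv2.resize(a,(400,300)),cv2.resize(b[150:300,130:330],(400,300))]))
E
```

```text
t 14.32 pos [ 0.4345 -0.0252  0.0653] zang 6.76 F [ 0.5 -4.9 -0.3] open 0.0373
linear [ 0.0966  0.0123 -0.0038] yaw 0.001
```

View pics/w11.png

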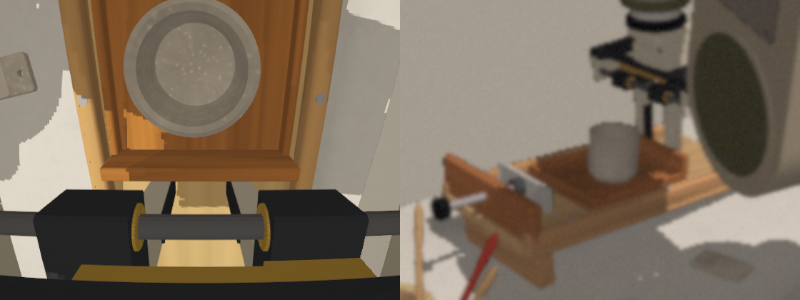

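>>> carry_out([
  {"linear":[-0.003,-0.0004,0],"yaw":0},
  {"linear":[-0.006,-0.0007,0],"yaw":0},
  {"linear":[-0.009,-0.0011,0],"yaw":0},
  {"linear":[-0.012,-0.0014,0],"yaw":0},
  {"linear":[-0.015,-0.0018,0],"yaw":0},
])

```text
t: 15.05
tool_pos: [0.4326, -0.01, 0.0671]
orientation: [-1.267, 1.126, -1.119]
force: [1.2, -5.6, -0.2]
opening: 0.0375
```

```bash
python3 - <<'E'
from go import *
b=robot.read_camera("scene")
cv2.imwrite("pics/s12.png",cv2.resize(b[190:290,140:270],None,fx=6,fy=6,interpolation=cv2.INTER_CUBIC))
b=robot.read_camera("top")
cv2.imwrite("pics/t12.png",cv2.resize(b[140:245,130:300],None,fx=4.6,fy=4.6,interpolation=cv2.INTER_CUBIC))
E
```

```text
(no output)
```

View pics/s12.png

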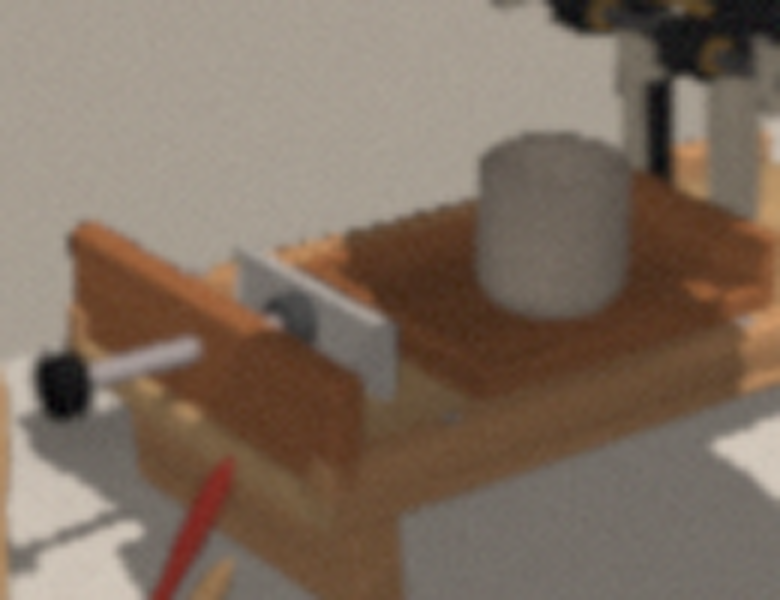

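View pics/t12.png

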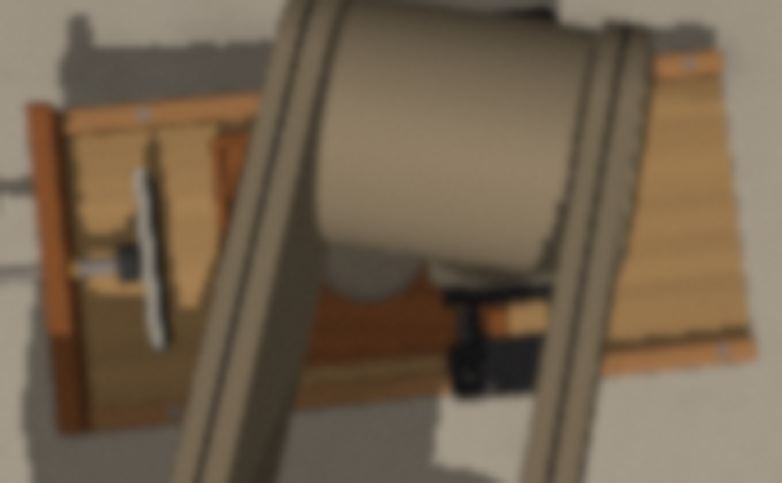

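>>> carry_out([
  {"linear":[-0.003,-0.0004,0],"yaw":0},
  {"linear":[-0.006,-0.0007,0],"yaw":0},
  {"linear":[-0.009,-0.0011,0],"yaw":0},
  {"linear":[-0.012,-0.0014,0],"yaw":0},
  {"linear":[-0.014,-0.0017,0],"yaw":0},
])

```text
t: 15.78
tool_pos: [0.4309, 0.004, 0.0688]
orientation: [-1.268, 1.125, -1.119]
force: [1.4, -4.8, 0.0]
opening: 0.0372
```

>>> carry_out([
  {"linear":[-0.001,-0.0001,0],"yaw":0},
  {"linear":[-0.002,-0.0002,0],"yaw":0},
  {"linear":[-0.003,-0.0004,0],"yaw":0},
  {"linear":[-0.004,-0.0005,0],"yaw":0},
])

```text
t: 16.27
tool_pos: [0.4304, 0.0077, 0.0693]
orientation: [-1.268, 1.125, -1.12]
force: [0.7, -6.3, 0.4]
opening: 0.037
```

>>> carry_out([
  {"linear":[-0.001,-0.0001,0],"yaw":0},
  {"linear":[-0.002,-0.0002,0],"yaw":0},
  {"linear":[-0.003,-0.0004,0],"yaw":0},
])

```text
t: 16.65
tool_pos: [0.43, 0.0104, 0.0696]
orientation: [-1.268, 1.126, -1.12]
force: [0.9, -5.3, -0.5]
opening: 0.037
```

>>> carry_out([
  {"linear":[-0.001,-0.0001,0],"yaw":0},
  {"linear":[-0.002,-0.0002,0],"yaw":0},
  {"linear":[-0.003,-0.0004,0],"yaw":0},
])

```text
t: 17.02
tool_pos: [0.4296, 0.0132, 0.0699]
orientation: [-1.269, 1.126, -1.12]
force: [0.1, -4.8, -0.2]
opening: 0.0371
```

>>> carry_out([
  {"linear":[-0.001,-0.0001,0],"yaw":0},
  {"linear":[-0.002,-0.0002,0],"yaw":0},
  {"linear":[-0.003,-0.0004,0],"yaw":0},
])

```text
t: 17.4
tool_pos: [0.4292, 0.0159, 0.0702]
orientation: [-1.269, 1.126, -1.12]
force: [1.0, -5.4, -0.2]
opening: 0.0369
```

```bash
python3 - <<'E'
from go import *
b=robot.read_camera("scene")
cv2.imwrite("pics/s13.png",cv2.resize(b[190:290,140:270],None,fx=6,fy=6,interpolation=cv2.INTER_CUBIC))
E
```

```text
(no output)
```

View pics/s13.png

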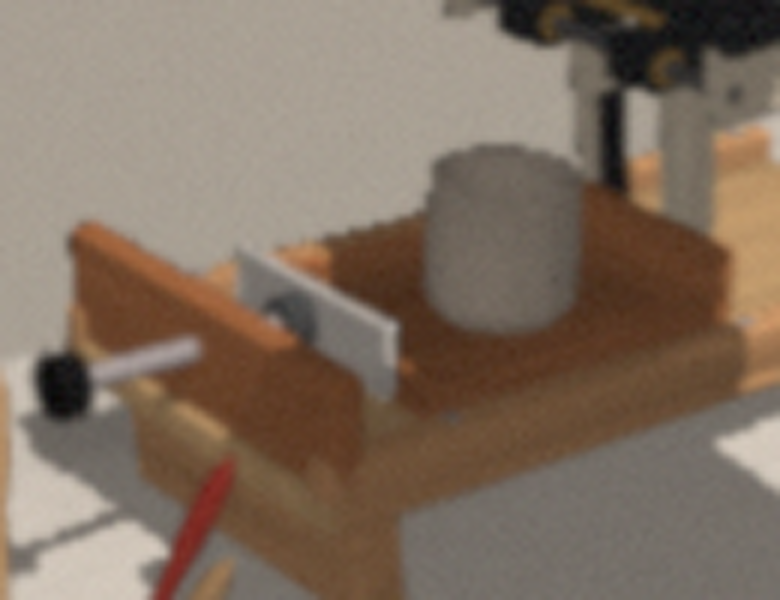

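>>> carry_out([
  {"linear":[-0.001,-0.0001,0],"yaw":0},
  {"linear":[-0.002,-0.0002,0],"yaw":0},
])

```text
t: 17.7
tool_pos: [0.4289, 0.0177, 0.0705]
orientation: [-1.269, 1.126, -1.121]
force: [1.1, -4.9, -0.1]
opening: 0.037
```

>>> carry_out([
  {"linear":[-0.001,-0.0001,0],"yaw":0},
  {"linear":[-0.002,-0.0002,0],"yaw":0},
])

```text
t: 17.95
tool_pos: [0.4287, 0.0194, 0.0707]
orientation: [-1.269, 1.126, -1.121]
force: [0.7, -5.6, -0.0]
opening: 0.0371
```

>>> carry_out([
  {"linear":[-0.001,-0.0001,0],"yaw":0},
  {"linear":[-0.002,-0.0002,0],"yaw":0},
])

```text
t: 18.2
tool_pos: [0.4286, 0.0208, 0.0709]
orientation: [-1.27, 1.125, -1.122]
force: [1.4, -8.0, -0.8]
opening: 0.0373
```

>>> carry_out([
  {"linear":[-0.001,-0.0001,0],"yaw":0},
  {"linear":[-0.002,-0.0002,0],"yaw":0},
])

```text
t: 18.45
tool_pos: [0.4284, 0.022, 0.071]
orientation: [-1.271, 1.124, -1.123]
force: [3.2, -8.4, -1.6]
opening: 0.0372
```

>>> carry_out([
  {"linear":[-0.001,-0.0001,0],"yaw":0},
  {"linear":[-0.001,-0.0001,0],"yaw":0},
  {"linear":[-0.001,-0.0001,0],"yaw":0},
])

```text
t: 18.82
tool_pos: [0.4284, 0.0223, 0.0711]
orientation: [-1.272, 1.124, -1.124]
force: [0.5, -8.1, -1.8]
opening: 0.0372
```

```bash
python3 - <<'E'
from go import *
togo([.4284,.022,.071],6.7)
b=robot.read_camera("scene")
cv2.imwrite("pics/s14.png",cv2.resize(b[190:290,140:270],None,fx=6,fy=6,interpolation=cv2.INTER_CUBIC))
a=robot.read_camera("wrist");cv2.imwrite("pics/w14.png",a)
E
```

```text
t 18.82 pos [0.4284 0.0223 0.0711] zang 6.71 F [ 0.5 -8.1 -1.8] open 0.0372
linear [ 0.0003  0.0001 -0.    ] yaw 0.0002
```

View pics/s14.png

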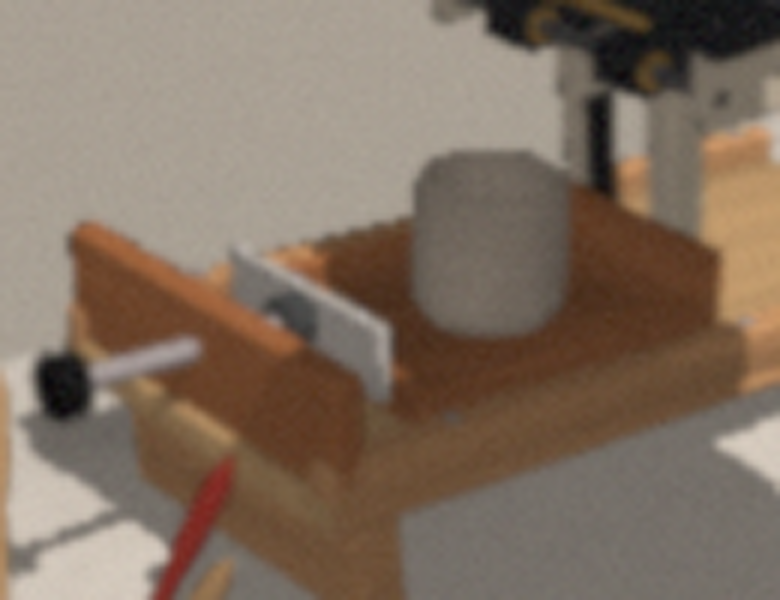

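View pics/w14.png

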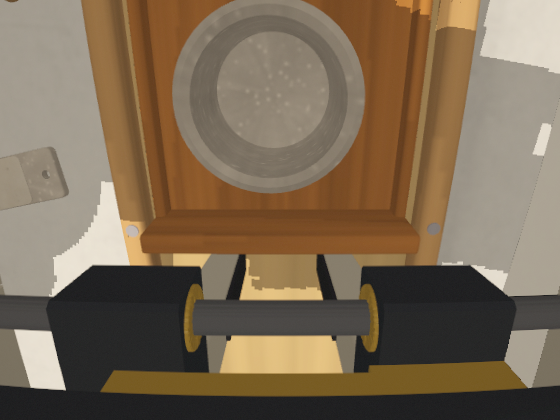

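>>> carry_out([
  {"linear":[-0.001,-0.0001,0],"yaw":0},
  {"linear":[-0.0015,-0.0002,0],"yaw":0},
  {"linear":[-0.002,-0.0002,0],"yaw":0},
])

```text
t: 19.3
tool_pos: [0.4283, 0.0233, 0.0712]
orientation: [-1.273, 1.123, -1.125]
force: [1.3, -9.1, -1.1]
opening: 0.0372
```

>>> carry_out([
  {"linear":[0.0005,0,0],"yaw":0},
  {"linear":[0.001,0,0],"yaw":0},
  {"linear":[0.002,0,0],"yaw":0},
  {"linear":[0.005,0,0],"yaw":0},
  {"linear":[0.01,0,0],"yaw":0},
])

```text
t: 19.92
tool_pos: [0.4293, 0.0134, 0.0712]
orientation: [-1.273, 1.123, -1.125]
force: [0.4, -0.0, -1.5]
opening: 0.0373
```

>>> carry_out([
  {"linear":[0.01,0,0],"yaw":0},
  {"linear":[0.025,0,0],"yaw":0},
  {"linear":[0.045,0,0],"yaw":0},
  {"linear":[0.06,0,0],"yaw":0},
  {"linear":[0.06,-0.02,0],"yaw":0},
])

```text
t: 20.55
tool_pos: [0.4352, -0.0474, 0.0905]
orientation: [-1.274, 1.127, -1.124]
force: [-0.0, -0.2, 0.1]
opening: 0.0373
```

>>> carry_out([
  {"linear":[0,-0.03,0],"yaw":0},
  {"linear":[0,-0.07,0],"yaw":0},
  {"linear":[0.02,-0.1,0],"yaw":0},
  {"linear":[0.05,-0.12,0],"yaw":0},
  {"linear":[0.05,-0.12,0],"yaw":0},
])

```text
t: 21.18
tool_pos: [0.4432, -0.0984, 0.2127]
orientation: [-1.272, 1.126, -1.129]
force: [0.2, 0.2, -0.2]
opening: 0.0369
```

```bash
python3 - <<'E'
from go import *
togo([.4284,.022,.071],6.7)
b=robot.read_camera("scene")
cv2.imwrite("pics/s15.png",cv2.resize(b[190:290,140:270],None,fx=6,fy=6,interpolation=cv2.INTER_CUBIC))
a=robot.read_camera("top");cv2.imwrite("pics/t15.png",a)
E
```

```text
t 21.18 pos [ 0.4432 -0.0984  0.2127] zang 6.46 F [ 0.2  0.2 -0.2] open 0.0369
linear [-0.1225  0.1407 -0.0002] yaw -0.0042
```

View pics/s15.png

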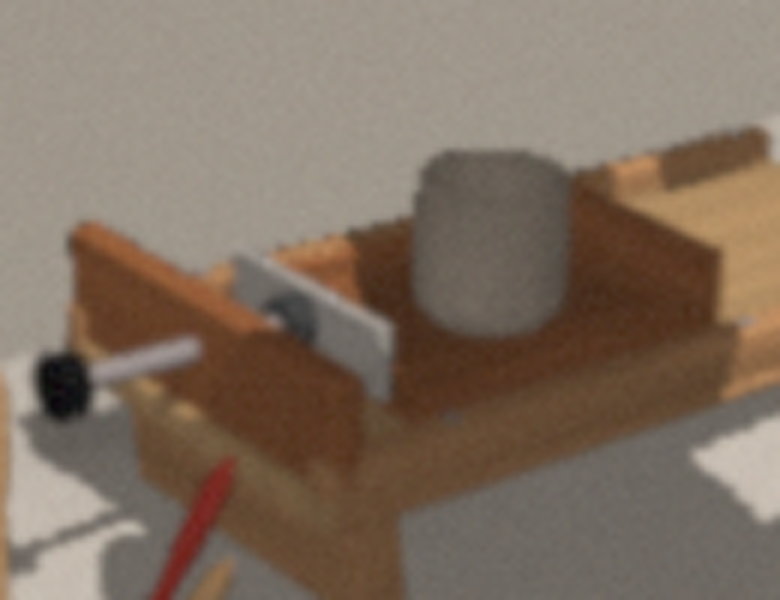

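View pics/t15.png

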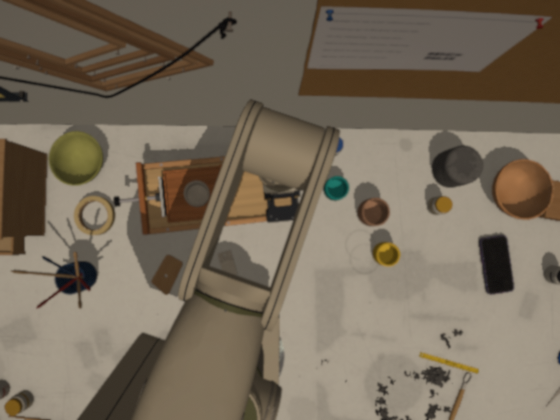

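```bash
python3 - <<'E'
import cv2,numpy as np
g=lambda n:cv2.cvtColor(cv2.imread(f"pics/{n}.png"),cv2.COLOR_BGR2GRAY)
r=g("s13")
for (y0,y1,x0,x1,nm) in((240,400,225,410,"plate"),(220,480,60,230,"bar"),(145,345,400,590,"cup")):
  src=g("s14") if nm=="cup" else r
  T=src[y0:y1,x0:x1]
  for n in("s12","s13","s14","s15"):
    m=cv2.matchTemplate(g(n)[y0-20:y1+20,x0-20:x1+20],T,cv2.TM_CCOEFF_NORMED);_,v,_,l=cv2.minMaxLoc(m);print(nm,n,round(v,3),l[0]-20,l[1]-20)
E
```

```text
plate s12 0.919 -1 -1
plate s13 1.0 0 0
plate s14 0.972 -5 1
plate s15 0.903 -2 0
bar s12 0.989 0 0
bar s13 1.0 0 0
bar s14 0.997 0 0
bar s15 0.988 0 0
cup s12 0.535 20 -20
cup s13 0.982 13 -5
cup s14 1.0 0 0
cup s15 0.936 1 -1
```

```bash
python3 - <<'E'
import cv2,numpy as np
from h import *
fr=np.mean([robot.read_camera("scene").astype(float) for _ in range(4)],0).astype(np.uint8)
cv2.imwrite("pics/s16.png",cv2.resize(fr[190:290,140:270],None,fx=6,fy=6,interpolation=cv2.INTER_CUBIC))
ims=[cv2.imread(f"pics/{n}.png")[230:420,220:420] for n in("s12","s13","s14","s16")]
cv2.imwrite("pics/cmp.png",np.vstack([np.hstack([cv2.resize(i,None,fx=1.5,fy=1.5) for i in ims[:2]]),np.hstack([cv2.resize(i,None,fx=1.5,fy=1.5) for i in ims[2:]])]))
g=[cv2.cvtColor(cv2.imread(f"pics/{n}.png"),cv2.COLOR_BGR2GRAY).astype(float) for n in("s12","s13","s14","s16")]
# left-top edge of plate against wall: profile rows 245-265 ; right edge rows 330-350
for i in g:
    print(i[255:300:1,205:260].mean(0)[::3].round().astype(int), i[335:350,370:420].mean(0)[::3].round().astype(int))
print(robot.read_state()['t'])
E
```

```text
[134 136 137 137 137 137 137 137 137 136 134 130 125 120 116 115 116 118
 119] [106 104 103 103 104 104 101  96  84  71  61  59  57  58  58  59  60]
[136 137 138 139 139 139 139 140 139 138 136 132 126 121 119 117 117 118
 120] [114 113 117 122 133 145 149 144 123  99  73  61  53  54  55  55  54]
[137 139 139 139 138 137 135 129 123 117 115 114 115 117 118 120 122 123
 124] [119 125 136 147 151 145 124  98  71  60  53  55  56  55  55  55  54]
[129 130 130 131 131 130 127 122 118 113 110 108 108 109 110 111 113 114
 115] [109 112 118 124 128 129 119 103  82  67  55  53  51  51  51  51  50]
21.475
```

View pics/cmp.png

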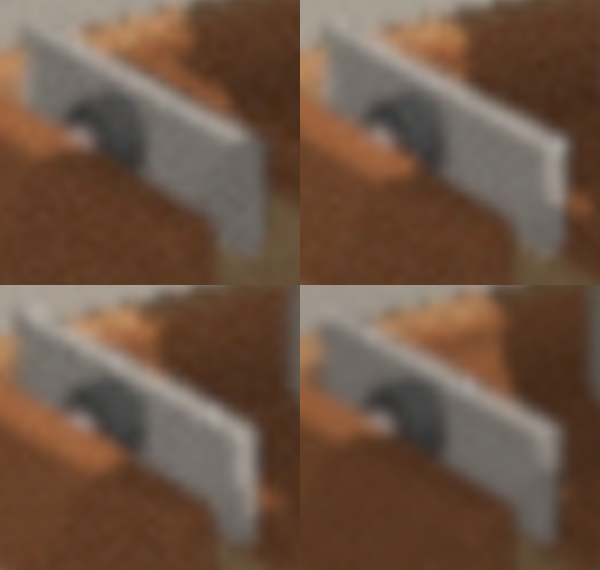

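```bash
python3 - <<'E'
from go import *
togo([.4284,.022,.071],6.7)
print(robot.close_job())
E
```

```text
t 21.48 pos [ 0.4414 -0.0954  0.2096] zang 6.65 F [ 0.4  0.4 -0.8] open 0.0372
linear [-0.1189  0.1379  0.0023] yaw -0.0009
the job is handed in; nothing more can be done
None
```

I stood the smaller (grey) cup in the tray and released it. I then pushed the tray up the ramp by its back board until it pressed on the stop plate, backed the arm clear and handed the job in at 21.5 s. No verdict was reported.

**Pushing force:** sliding the tray took about 5 N, and the last push read about 9 N in all, so I put the load on the stop at roughly 4 N. That figure is inferred from the difference, not measured at the stop.

**Last pictures:** the cup stands upright near the middle of the tray. In the scene view the stop plate sits about 2 mm further back than when it was unpressed. The tall brown cup was not touched and looks where it was, judged by eye.

**Checks that disagreed:** matching the plate between pictures gave a smaller shift after I let go (2 enlarged pixels against 5 before), though the lighting had changed. The cup's position suggests the tray came back up to 1.5 mm when the fingers left. The edge profiles still show the plate pressed in, and the plate needs 1.6 N before it gives at all.

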